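# Clip the oven key back on its loop

## Robot

A 6-joint arm with a two-finger parallel gripper is mounted at the origin on the work surface. World frame = base frame: x ahead of the robot, y to its left, z up, the work surface at z = 0. Lengths are in mm, angles in rad, forces in N, time in s.
With the tool pointing down it reaches from about 275 to 1000 mm from the base axis. Payload 8.4 kg.
Tool frame: the origin (TCP) lies between the finger pads; the fingertips stand r.nose_length ahead of it and the grasp point (between the pads) lies 8 mm behind it (r.nose_length is the distance from the TCP to the fingertips, in mm); y points along the fingers, x is the direction in which the jaws open and shut, and the axes are right-handed (so a half turn about y gives the same grasp; the last joint's range is limited). The gripper opens to 85 mm and grips with 20 to 120 N. Pads are 22 mm wide; open, the fingers measure 114 mm over their backs; the gripper's body (76 mm by 85 mm) begins 54 mm behind the grasp point. The pads swing forward as they close: fully open they stand 13 mm farther back than shut.
Start: joints at [1.099, 0.353, 1.633, -0, 1.155, -0.002], TCP at [282.941, 557.29, 214.781] pointing down, gripper open.
Joint ranges: [-2.63, 2.63], [-0.92, 2.1], [0.06, 2.66], [-1.3, 4.44], [0, 2.69], [-3.02, 3.02]. Speed limits (rad/s): [2.22, 2.22, 2.79, 3.14, 3.14, 3.14].

## Interface

Orientations are given as [roll, pitch, yaw] about the fixed x, y, z axes, in that order (R = Rz(yaw) Ry(pitch) Rx(roll)).
In Python, from rig import r, cams, order gives the robot as it stands. The module is installed in compiled form; this text tells all that it offers.
- The arm moves only by the shell command python3 -m crank 'ROWS' [FORCE]. ROWS is JSON, a list of rows, each a list of 7 numbers: the turn, a rotation vector about the tool's x, y, z in degrees, then the shift along the tool's x, y, z in cm, then the opening, from -1 (shut) to 1 (fully open). A call has exactly 10 rows; each row shifts and turns the pose as measured when the row begins, along the tool's axes as they then stand; what a row does not reach is not made up. A row lasts 1/12 s, in which the tool goes at most 41.7 mm and 7.16 degrees, less where a joint would pass 70% of its speed; a pose out of reach is approached as far as the arm can. A call with a gripper value outside its range is refused whole. The fingers move at their own pace and stop on an object; FORCE is the grip in N (left out, the last holds). Time passes only in rows, so rows that do not move let the fingers close, or fill a call up. It gives the time, the measured TCP pose, the force and the opening at its end, in the units of the state.
- r.sense(): the state, without advancing time (a new reading comes with each control period).
- cams.grab_frame(name): name is "scene" or "side" or "wrist"; returns the picture (400x640x3 uint8, blue, green, red); there is no depth.
- cams.camera_info(name): a dict with "intrinsics" (3x3 intrinsics, pixels), "k1" (the pictures are not rectified: a ray, as slopes to the right and down, at radius r is drawn at 1 + k1 r^2 times it, then the intrinsics apply), "view" (4x4, takes a point from world to camera coordinates); the wrist camera has in their place "hand_eye" (4x4, takes a point from camera to tool coordinates, whose origin is the TCP and whose axes are the tool frame's). Camera axes: x right, y up, looking along -z (the intrinsics and any distortion apply to the point x, -y, -z); pixel columns grow to the right and rows downward; lengths in mm; the calibration is good to about 2 mm. A picture is of the moment at which its call begins: read the wrist's pose just before it. camera_info takes no time and is no camera call.
- order.sign_off(): hands the job in, once; it reports no verdict.
The state is a dict: "clock": time; "qpos": joint angles; "qvel": joint speeds; "joint_efforts": joint torques, N m; "eef_pos": TCP position; "tcp_rot": TCP orientation; "contact_force": force on the tool from outside, world axes, zero at the start; "wrist_torque": the same for the moment, N m; "opening": opening from 0.0 (shut) to 1.0 (fully open).
Only numpy, scipy, OpenCV 4.12 (cv2) and the standard library are available. Lean on these libraries where they do the work, as an engineer would, in place of code of your own. Each camera call takes 0.05 s, during which the arm holds its last target.

## Task

Pick up the orange oven-key fob and press the sprung gate of its snap hook down over the top bar of the steel loop on the blue key stand, until the bar is inside the hook and the gate has sprung shut. Then, still holding it, draw the fob straight back from the bar until the slightly loose loop comes up against its stop, keep about 10 N of pull on it for about a second to prove that it holds (never more than 20 N on the loop), and let go so that it hangs from the bar (it may swing); leave the blue fob and the other things alone.

Things in the scene. Friction and masses are not known exactly. Their poses are not given: they have to be found in the camera images.
- fob: Orange key fob, about 140 g, standing on its narrow edge; block 60 (x) x 24 (y) x 40 (z) mm, brass key 28 mm out behind (-x), steel snap hook ahead (+x) in the plane y = 0. Origin: centre of the block's underside; x along the hook, y across the thickness (grip here, from above), z up to the hook's spine. Axes alike for its points. mm in this frame below.
- hook_gate (a point): Where to press the bar on the closed gate, at x 75, z 10 of the fob (centre line). Gate: 6 mm round bar under the hook at z 10, hinge at x 45, free end at x 88; swings up (+z) into the hook. Beyond it the nose, 7 mm round, z 10, end at x 90. Spine above: 7 mm round, z 36. Touch the bar here, then press about 16.5 mm on (bar centre at z 17 to 22) so the bar clears the nose.
- hook_seat (a point): Centre of the loop's bar when it is seated in the crook: x 94.5, z 19 of the fob. The crook's inner wall is at x 98.5. From the pressed-in place the bar slides some 20 mm along the fob's +x, rubbing the gate; once its centre passes about x 91 the gate drops shut behind it.
- gate (a joint): Opening angle of the sprung gate, rad: 0 shut (spring-loaded on its stop), growing as it is pushed up into the hook, stop at 0.65. Takes about 1.7 N at 30 mm from the hinge to start and about 4 N when wide open.
- stand: Key stand fixed to the bench: blue base plate 110 (x) x 160 (y) x 14 mm carrying an upright closed loop of 8 mm round steel bar. The loop is hinged in the base and leans anywhere within roughly 4 to 8 degrees either way along x; it is stiff (about 3 N at the bar moves it) and then meets a firm stop. Origin: centre of the base's underside; z up; y along the top bar.
- eye (a point): Middle of the loop's top bar (centre line), 185 mm above the bench when upright, 163 mm above the loop's hinge: 8 mm round, along the stand's y, straight for 32 mm either side; uprights at y -42 and 42 mm. The space under the bar is free: a clipped fob reaches 155 mm below it and hangs clear of the base.
- blue_fob: Blue fob of the same shape as the orange one, which belongs to another oven: leave it. Origin and axes as the orange fob.
- reagent: Amber reagent bottle, 68 mm diameter, 150 mm tall. Origin: centre of its underside. Leave alone.
- beaker: Glass beaker, 70 mm diameter, 85 mm tall. Origin: centre of its underside. Leave alone.
- spatula: Spatula lying on the bench along its x. Leave alone.
- crucible0: White crucible, 40 mm diameter, 36 mm tall, standing in the white tray (130 x 200 x 25 mm). Origin: centre of its underside. Leave alone.
- crucible1: Second such crucible in the tray.
- crucible2: Third such crucible in the tray.
Mind the look-alikes: they are no part of the job. What is shaped like the stand but brown or pink is not meant.

How it is judged:
By the outcome, as a careful person would: the job done as asked, in the order asked, and still so for the second after the job is handed in, with the robot touching nothing.
It also fails if it takes over 61 s, if anything falls off the work surface, if the arm or the gripper's body presses on something with over 40 N, if the wrist force passes 120 N, or if a joint passes its speed limit or range.

## Working session

There is one attempt and no reset: what is moved stays moved. The work goes in short steps, Python scripts to look and compute and a shell command to move; the robot and the scene stay as the last step left them, time stands still between calls to the robot, and variables do not carry over. Pictures are saved under pics/ and viewed, and the job is handed in when it is done.

```bash
mkdir -p pics; python3 - <<'E'
from rig import r,cams,order
import cv2,json
print(r.sense(), r.nose_length)
for n in ["scene","side","wrist"]:
    print(n,cams.camera_info(n))
    cv2.imwrite(f"pics/{n}0.png",cams.grab_frame(n))
E
```

```text
{'clock': 0.0, 'qpos': array([ 1.09857086e+00,  3.53634856e-01,  1.63411858e+00, -1.18019035e-05,
        1.15518704e+00, -2.41025843e-03]), 'qvel': array([-2.93116575e-05,  6.54926962e-04,  4.66958062e-04,  1.63963839e-03,
       -6.44213479e-04,  7.01532688e-04]), 'joint_efforts': array([ 8.52417506e-04, -6.05226946e+01, -3.42062902e+01, -6.57263786e-05,
        9.52901988e-03,  5.96473160e-05]), 'eef_pos': array([282.74002564, 556.84689575, 214.07664636]), 'tcp_rot': array([-1.57080387e+00,  1.34784828e-03,  1.10098588e+00]), 'contact_force': array([1.06853764, 0.82082723, 1.08476681]), 'wrist_torque': array([-0.00858204,  0.00391666,  0.01564255]), 'opening': 0.9967769776155201} 11.0
scene {'intrinsics': array([[372.84502016,   0.        , 316.06206373],
       [  0.        , 372.84502016, 197.18616897],
       [  0.        ,   0.        ,   1.        ]]), 'k1': 0.005136902853679788, 'view': array([[-5.09845407e-01,  8.60145584e-01, -1.43956473e-02,
         3.84391106e+02],
       [-5.64159763e-01, -3.21675113e-01,  7.60426777e-01,
         1.58317605e+02],
       [ 6.49447013e-
[... 560 characters left out ...]
67824009e-01,  5.73810140e-01,
        -1.12564748e+03],
       [ 0.00000000e+00,  0.00000000e+00,  0.00000000e+00,
         1.00000000e+00]])}
wrist {'intrinsics': array([[316.75966717,   0.        , 318.26501193],
       [  0.        , 316.75966717, 196.34415239],
       [  0.        ,   0.        ,   1.        ]]), 'k1': 0.01288922724885623, 'hand_eye': array([[ 9.99999644e-01,  3.75881908e-04,  7.55244569e-04,
         1.86068795e-01],
       [ 6.32049022e-04,  2.59123146e-01, -9.65844085e-01,
        -1.59340715e+02],
       [-5.58744666e-04,  9.65844218e-01,  2.59122816e-01,
         6.56780065e+01],
       [ 0.00000000e+00,  0.00000000e+00,  0.00000000e+00,
         1.00000000e+00]])}
```

View pics/scene0.png

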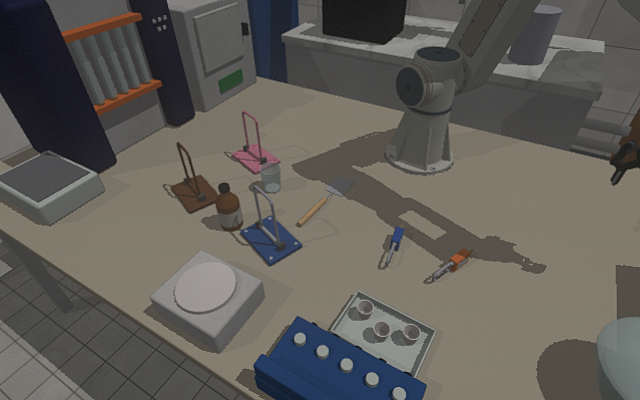

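View pics/side0.png

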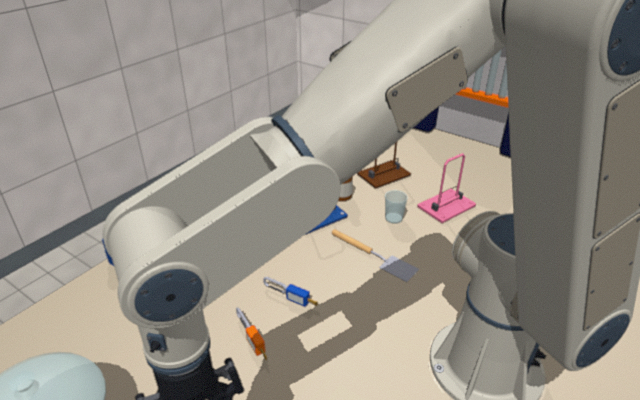

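View pics/wrist0.png

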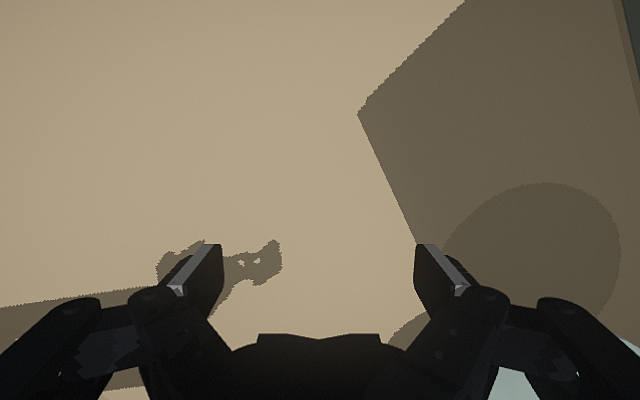

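```bash
cat > h.py <<'E'
import numpy as np,cv2
from scipy.spatial.transform import Rotation as Ro
from rig import r,cams,order
def view(n,st=None):
    ci=cams.camera_info(n)
    if n!="wrist": return ci,np.array(ci["view"])
    T=np.eye(4);T[:3,:3]=Ro.from_euler('xyz',st["tcp_rot"]).as_matrix();T[:3,3]=st["eef_pos"]
    return ci,np.linalg.inv(T@ci["hand_eye"])
def proj(n,P,st=None):
    ci,V=view(n,st);p=np.atleast_2d(P)@V[:3,:3].T+V[:3,3]
    s=np.c_[p[:,0],-p[:,1]]/-p[:,2:3]
    s*=1+ci["k1"]*(s**2).sum(1,keepdims=True);K=ci["intrinsics"]
    return s*[K[0,0],K[1,1]]+[K[0,2],K[1,2]]
def ray(n,uv,st=None):
    ci,V=view(n,st);K=ci["intrinsics"]
    d=np.array([(uv[0]-K[0,2])/K[0,0],(uv[1]-K[1,2])/K[1,1]]);s=d.copy()
    for _ in range(8): s=d/(1+ci["k1"]*(s@s))
    Rw=V[:3,:3].T;o=-Rw@V[:3,3];v=Rw@np.array([s[0],-s[1],-1]);return o,v/np.linalg.norm(v)
def onz(n,uv,z,st=None):
    o,v=ray(n,uv,st);return o+v*(z-o[2])/v[2]
def tri(obs):
    A=np.zeros((3,3));b=np.zeros(3)
    for n,uv,st in obs:
        o,v=ray(n,uv,st);M=np.eye(3)-np.outer(v,v);A+=M;b+=M@o
    return np.linalg.solve(A,b)
def crop(src,x0,y0,w,h,k,out):
    im=cv2.imread(src)[y0:y0+h,x0:x0+w];cv2.imwrite(out,cv2.resize(im,None,fx=k,fy=k,interpolation=cv2.INTER_CUBIC))
E
python3 - <<'E'
from h import *
crop("pics/scene0.png",370,215,120,80,6,"pics/c1.png")
crop("pics/scene0.png",225,170,90,100,6,"pics/c2.png")
crop("pics/side0.png",220,260,120,100,6,"pics/c3.png")
E
```

```text
(no output)
```

View pics/c1.png

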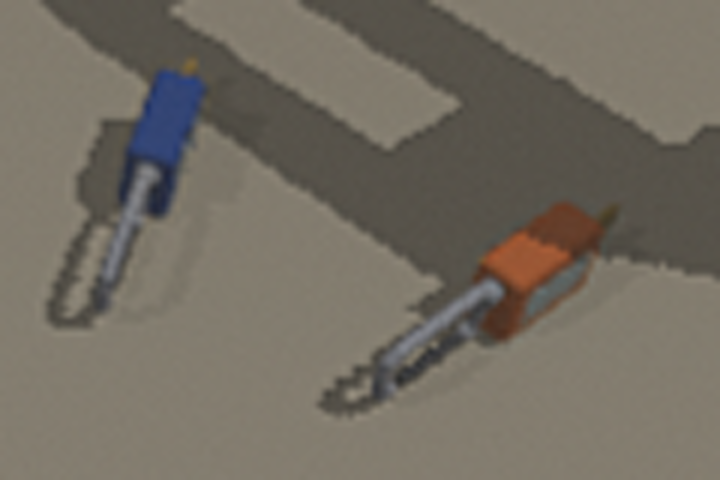

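View pics/c2.png

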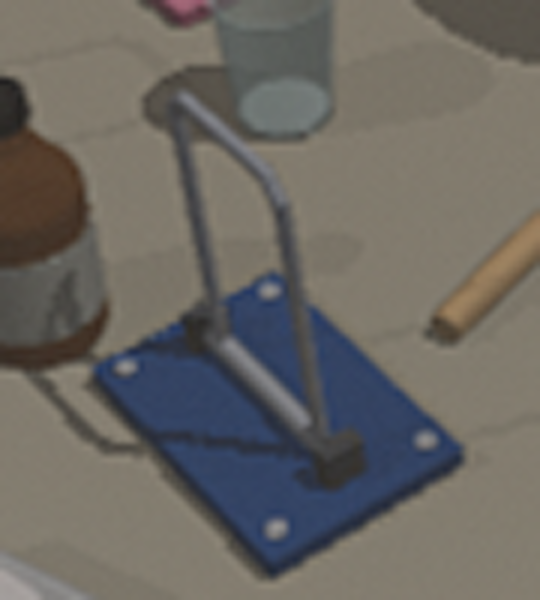

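View pics/c3.png

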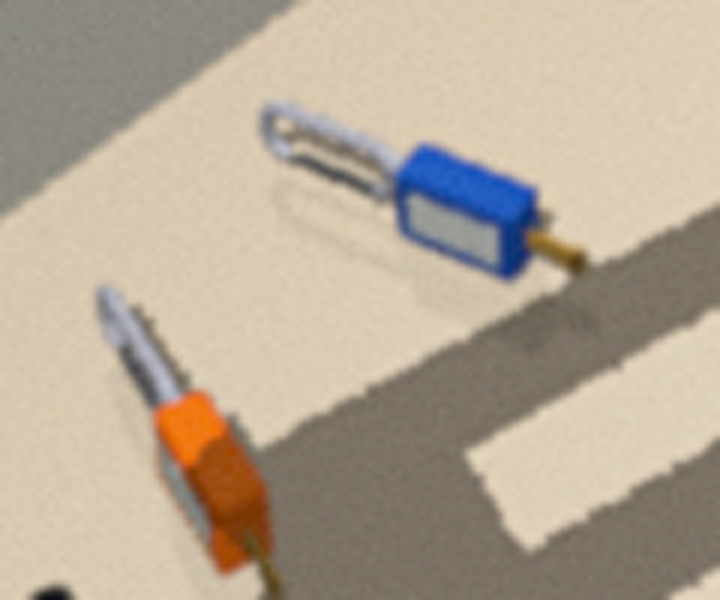

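```bash
cat > fit.py <<'E'
from h import *
from scipy.optimize import least_squares
def T2(p,q):
    c,s=np.cos(p[2]),np.sin(p[2]);q=np.atleast_2d(q)
    return np.c_[p[0]+c*q[:,0]-s*q[:,1],p[1]+s*q[:,0]+c*q[:,1],q[:,2]]
def fit(obs,p0):
    f=lambda p:np.concatenate([(proj(n,T2(p,m),st)-uv).ravel() for n,m,uv,st in obs])
    s=least_squares(f,p0);return s.x,np.round(s.fun,1)
E
python3 - <<'E'
from fit import *
S=lambda l:np.array(l,float)/6+[370,215]
D=lambda l:np.array(l,float)/6+[220,260]
# order: front (+x) y+ / y- , back
top=[[30,12,40],[30,-12,40],[-30,-12,40],[-30,12,40]]
uvS=S([[478,268],[518,288],[607,240],[562,203]]); uvD=D([[158,405],[208,392],[270,488],[220,520]])
print([onz("scene",u,40) for u in uvS]); print([onz("side",u,40) for u in uvD])
c=np.mean([onz("scene",u,40) for u in uvS],0)
f=np.mean([onz("scene",u,40) for u in uvS[:2]],0)-c
p0=[c[0],c[1],np.arctan2(f[1],f[0])]
# determine correspondence by trying both
for mS in (top,[top[i] for i in (1,0,3,2)]):
  for mD in (top,[top[i] for i in (1,0,3,2)]):
    print(fit([("scene",np.array(mS),uvS,None),("side",np.array(mD),uvD,None)],p0))
P=np.array([[272,275],[462,452],[272,572],[95,370]])/6+[225,170]
pts=np.array([onz("scene",u,14) for u in P]);print(pts)
y=(pts[0]-pts[1]);p0=[*pts.mean(0)[:2],np.arctan2(y[1],y[0])-np.pi/2]
for sgn in (1,-1):
  m=np.array([[55,80,14],[55,-80,14],[-55,-80,14],[-55,80,14]])*[sgn,1,1]
  p,e=fit([("scene",m,P,None)],p0);print(p,e)
bar=np.array([[182,98],[278,188]])/6+[225,170]
print([onz("scene",b,185) for b in bar])
print("sc",proj("scene",T2(p,[[0,36,185],[0,-36,185],[20,36,184],[20,-36,184]]))*6-[225*6,170*6])
E
```

```text
[array([483.03056595, 241.37827268,  40.        ]), array([485.49441279, 259.06817755,  40.        ]), array([439.53175187, 285.31968363,  40.        ]), array([427.68929106, 263.14582976,  40.        ])]
[array([482.93446465, 256.34392072,  40.        ]), array([471.59511932, 240.22360749,  40.        ]), array([421.5964952 , 261.25399241,  40.        ]), array([426.9538253 , 283.30716397,  40.        ])]
(array([453.2342501 , 260.79642148,  -0.46189822]), array([ 6.3,  3.2, -7.6, -6.2, -6.8, -7.8,  8.1,  4.1, -1.3,  0. ,  0. ,
       -1.6, -0.4,  0.7, -2.1, -0.5]))
(array([ 4.53312031e+02,  2.60663518e+02, -4.52577737e-01]), array([  6.4,   3.2,  -7.6,  -6.1,  -6.9,  -7.8,   7.9,   4. ,   8.2,
        -3.8,  -9.8,   2.2, -10.3,   4.7,   8. ,  -4.7]))
(array([ 4.53357320e+02,  2.60924939e+02, -4.22903614e-01]), array([-0.7, -2.4,  0.2,  0.1,  0.3, -2.3,  0.3, -1.7, -1.8,  0.3, -0.6,
       -1.5, -0.1,  0.4, -1.6, -0.6]))
(array([ 4.53433087e+02,  2.60789376e+02, -4.08251829e-01]), array([ -0.6,  -2.3,   0.3,   0.2,   0.2,  -2.5,   0.1,  -1.8,   7.5,
        -3.7, -10.3,   2.6,  -9.7,   4.7,   8.4,  -5.1]))
[[ 558.63148626 -277.67665151   14.        ]
 [ 612.24193548 -129.51771661   14.        ]
 [ 714.38644612 -164.52340921   14.        ]
 [ 656.15061298 -312.84225466   14.        ]]
[ 635.10940362 -221.27297518   -3.49612365] [ 0.7 -0.5  0.9  0.1 -0.3 -0.1 -1.3  0.3]
[ 627.01424228 -224.41530778   -2.87335838] [-32.6  29.1 -10.1  10.7  33.2 -37.2  12.1 -13. ]
[array([ 626.27498365, -257.00824483,  185.        ]), array([ 654.04615235, -185.50121505,  185.        ])]
sc [[163.47414671 109.43260665]
 [320.4440923  135.73694754]
 [181.45127137  83.36839721]
 [336.22197996 108.85406605]]
```

Candidates: orange fob at scene (458,260), which matches the description; blue fob at (396,240), not meant. Stands: blue at (270,240) is mine; brown (195,190) and pink (255,155) are look-alikes. The crops confirm an orange block with the hook at lower left. I'll move above the orange fob.

```bash
python3 -m crank '[[0,-2.7,0,-2.0,0.6,-3.2,0.2],[0,0,0,-2.0,0.6,-3.2,0.2],[0,0,0,-2.0,0.6,-3.2,0.2],[0,0,0,-2.0,0.6,-3.2,0.2],[0,0,0,-2.0,0.6,-3.2,0.2],[0,0,0,-2.0,0.6,-3.2,0.2],[0,0,0,-2.0,0.6,-3.2,0.2],[0,0,0,-2.0,0.6,-3.2,0.2],[0,0,0,-2.0,0.6,-3.2,0.2],[0,0,0,0,0,0,0.2]]' 110
python3 - <<'E'
from h import *
s=r.sense();print(s);cv2.imwrite("pics/w1.png",cams.grab_frame("wrist"));np.save("s1.npy",s,allow_pickle=True)
cv2.imwrite("pics/sd1.png",cams.grab_frame("side"))
E
```

```text
clock: 0.98
eef_pos: [475.9, 264.6, 155.9]
tcp_rot: [-1.57, -0.0, 1.158]
contact_force: [0.5, -0.1, -0.3]
opening: 0.596
{'clock': 0.9833, 'qpos': array([ 5.03958459e-01,  2.95507688e-01,  1.86211168e+00,  1.36010732e-03,
        9.84499567e-01, -6.55230424e-01]), 'qvel': array([ 0.03837951, -0.01036682,  0.00500137,  0.04385994,  0.01304749,
        0.06282862]), 'joint_efforts': array([ -2.33427487, -52.4125421 , -30.5337131 ,  -0.20629396,
        -0.23048006,  -1.05841387]), 'eef_pos': array([475.85898684, 264.59180103, 155.85948352]), 'tcp_rot': array([-1.56957736e+00, -2.72487413e-04,  1.15843590e+00]), 'contact_force': array([ 0.54131788, -0.07231019, -0.25190129]), 'wrist_torque': array([-0.02836342,  0.00416973,  0.00786643]), 'opening': 0.596057831696741}
```

View pics/w1.png

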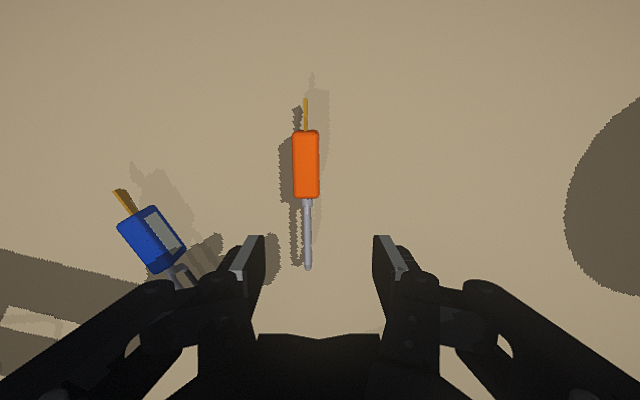

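View pics/sd1.png

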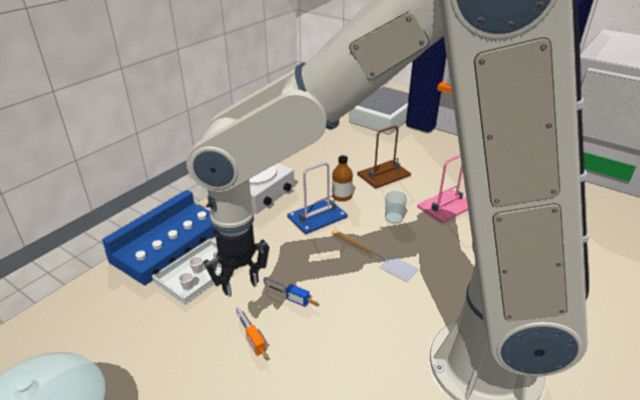

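```bash
python3 - <<'E'
from fit import *
crop("pics/w1.png",270,90,70,190,3,"pics/c4.png")
crop("pics/sd1.png",270,150,100,90,7,"pics/c5.png")
s=np.load("s1.npy",allow_pickle=True).item()
uv=np.array([[319,197.5],[293.5,197.5],[293,131],[318.5,131]])
m=np.array([[30,12,40],[30,-12,40],[-30,-12,40],[-30,12,40]])
for mm in (m,m*[1,-1,1]): print(fit([("wrist",mm,uv,s)],[453,261,-.42]))
print(onz("wrist",[308,266],36,s),onz("wrist",[165,235],40,s))
E
```

```text
(array([ 4.53073168e+02,  2.62872843e+02, -4.15267094e-01]), array([ 0.6,  0.8, -0.6,  0.8, -1.4, -0.7,  1.3, -0.6]))
(array([ 4.53307763e+02,  2.62774153e+02, -4.12483458e-01]), array([-26. ,   1.1,  26.2,   1.1,  26.7,  -0.4, -26.9,  -0.4]))
[544.16860008 223.82942287  36.        ] [460.17926402 116.38897564  40.        ]
```

View pics/c4.png

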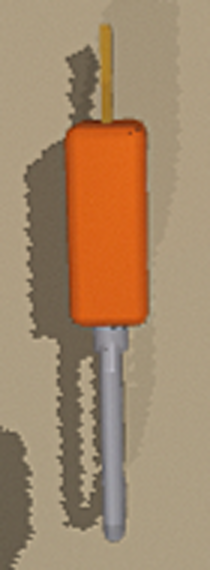

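View pics/c5.png

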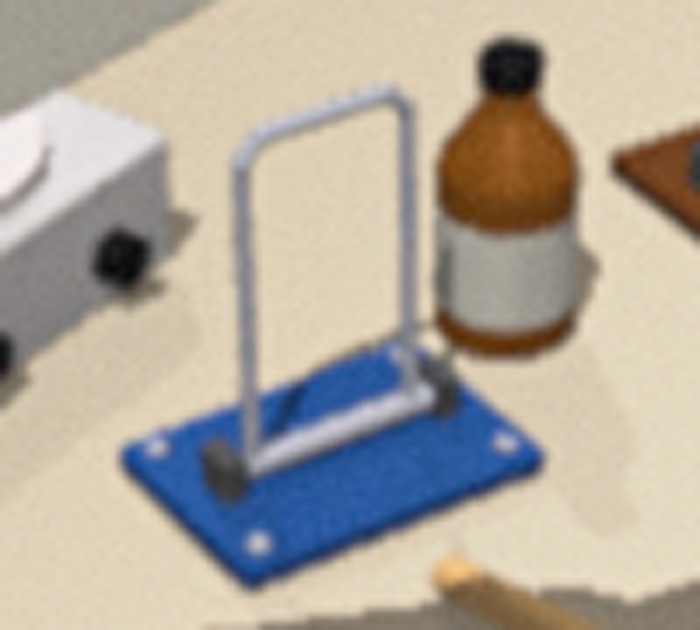

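```bash
cat > stand.py <<'E'
from fit import *
P=np.array([[272,275],[462,452],[272,572],[95,370]])/6+[225,170]
B=np.array([[181,97],[283,188]])/6+[225,170]
Q=np.array([[122,457],[248,583],[543,458],[400,345]])/7+[270,150]
C=np.array([[240,148],[404,88]])/7+[270,150]
def model(p):
    # p: x,y,yaw(x axis ~ -20deg), lean (+ toward stand x)
    pl=T2(p,[[-55,-80,14],[-55,80,14],[55,80,14],[55,-80,14]])
    br=T2(p,[[163*np.sin(p[3]),y,22+163*np.cos(p[3])] for y in (-42,42)])
    return pl,br
def f(p):
    pl,br=model(p)
    # scene order P: back,right,front,left ; side Q: left,front,right,back
    e=[]
    e.append(proj("scene",pl)-P[[0,1,2,3]])
    e.append(proj("scene",br)-B)
    e.append(proj("side",pl)-Q[[2,1,0,3]])
    e.append(proj("side",br)-C[[1,0]])
    return np.concatenate([x.ravel() for x in e])
if __name__=="__main__":
    s=least_squares(f,[635,-221,-.354,0.02]);p=s.x
    print(p,np.degrees(p[2:]),np.round(s.fun.reshape(-1,2),1))
    print(model(p)[1],model(p)[1].mean(0))
    for a,b in ((B[0],C[1]),(B[1],C[0]),(B.mean(0),C.mean(0))): print("tri",tri([("scene",a,None),("side",b,None)]))
    print("blue tip",onz("side",[263.7,277.5],30),onz("scene",[386.7,265],30))
E
python3 stand.py
```

```text
[ 6.31303577e+02 -2.22426940e+02 -3.49076239e-01  2.99857125e-02] [-20.00059524   1.71805477] [[ 0.9 -1.4]
 [ 1.3 -1.1]
 [ 0.4 -1.3]
 [-0.8 -0.6]
 [-0.7 -1.6]
 [ 0.3 -0.7]
 [-0.2 -0.9]
 [-1.  -0.8]
 [-2.1 -1.1]
 [ 0.1 -1.4]
 [-0.7  0.3]
 [-1.  -0. ]]
[[ 621.53052376 -263.56535979  184.92672534]
 [ 650.26103584 -184.63147812  184.92672534]] [ 635.8957798  -224.09841896  184.92672534]
tri [ 621.21493623 -263.75988837  182.82328672]
tri [ 649.69018443 -187.22052344  182.48632426]
tri [ 635.6188979  -224.79614605  182.5997768 ]
blue tip [566.91353308  99.90159994  30.        ] [572.27635516 105.58552554  30.        ]
```

```bash
python3 -m crank '[[0,0,0,-0.5,1.5,0.4,0.2],[0,0,0,-0.6,1.5,0.4,0.2],[0,0,0,0,1.5,0,0.2],[0,0,0,0,1.5,0,0.2],[0,0,0,0,1.5,0,0.2],[0,0,0,0,1.5,0,0.2],[0,0,0,0,1,0,0.2],[0,0,0,0,0.5,0,0.2],[0,0,0,0,0,0,0.2],[0,0,0,0,0,0,0.2]]' 110
python3 - <<'E'
from h import *
cv2.imwrite("pics/w2.png",cams.grab_frame("wrist"))
E
```

```text
clock: 1.92
eef_pos: [458.3, 272.8, 50.1]
tcp_rot: [-1.569, -0.008, 1.167]
contact_force: [-0.1, -0.9, -0.1]
opening: 0.596
```

View pics/w2.png

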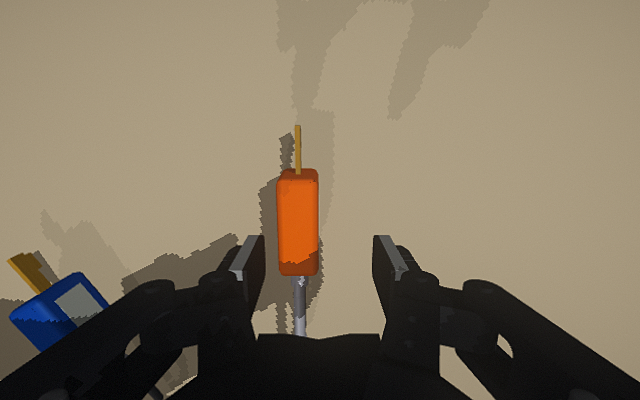

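```bash
python3 -m crank '[[0,0.4,0,-0.6,0,-0.6,0.2],[0,0,0,-0.6,0,-0.6,0.2],[0,0,0,0,0,0,0.2],[0,0,0,0,0,0,0.2],[0,0,0,0,0,0,0.2],[0,0,0,0,0,0,0.2],[0,0,0,0,0,0,0.2],[0,0,0,0,0,0,0.2],[0,0,0,0,0,0,0.2],[0,0,0,0,0,0,0.2]]' 110
python3 - <<'E'
from h import *
cv2.imwrite("pics/w3.png",cams.grab_frame("wrist"));print(r.sense()['qvel'],r.sense()['eef_pos'])
E
```

```text
clock: 2.8
eef_pos: [467.7, 255.8, 53.4]
tcp_rot: [-1.572, -0.013, 1.158]
contact_force: [0.8, -0.5, -0.1]
opening: 0.599
[-0.00272866  0.00143201  0.00150243 -0.00032617 -0.0006573   0.00052115] [467.6690286  255.81786015  53.40493274]
```

View pics/w3.png

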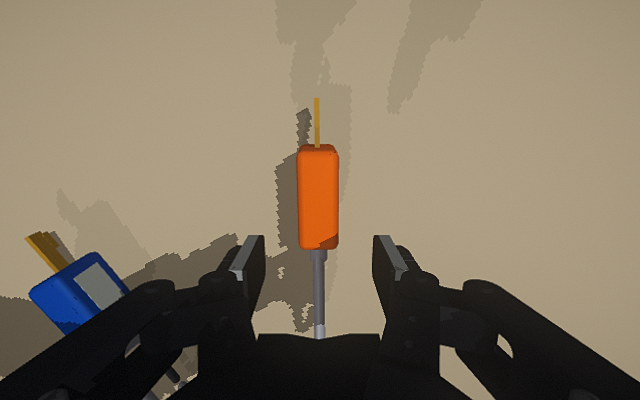

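```bash
python3 -m crank '[[0,0,0.7,0,0.6,0.2,0.2],[0,0,0,0,0.6,0.2,0.2],[0,0,0,0,0.6,0,0.2],[0,0,0,0,0.6,0,0.2],[0,0,0,0,0.5,0,0.2],[0,0,0,0,0,0,0.2],[0,0,0,0,0,0,0.2],[0,0,0,0,0,0,0.2],[0,0,0,0,0,0,0.2],[0,0,0,0,0,0,0.2]]' 110
python3 - <<'E'
from h import *
cv2.imwrite("pics/w4.png",cams.grab_frame("wrist"));print(r.sense()['contact_force'],r.sense()['eef_pos'])
E
```

```text
clock: 3.68
eef_pos: [462.7, 257.6, 20.0]
tcp_rot: [-1.571, 0.003, 1.159]
contact_force: [-0.5, -0.0, -0.3]
opening: 0.606
[0.42897515 0.61514122 0.71126782] [462.78333428 257.59700477  20.06390251]
```

View pics/w4.png

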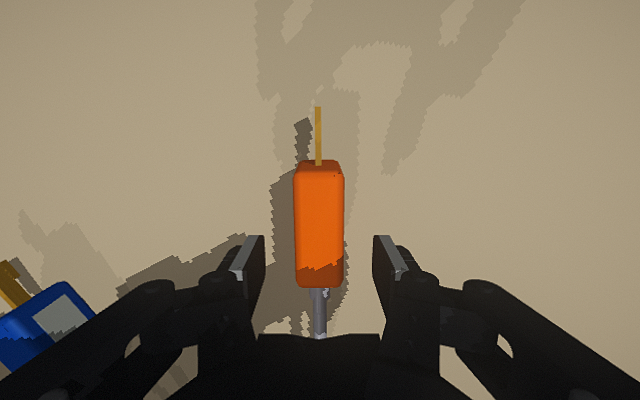

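```bash
python3 -m crank '[[0,0,0,0,0,0,-1],[0,0,0,0,0,0,-1],[0,0,0,0,0,0,-1],[0,0,0,0,0,0,-1],[0,0,0,0,0,0,-1],[0,0,0,0,0,0,-1],[0,0,0,0,0,0,-1],[0,0,0,0,0,0,-1],[0,0,0,0,0,0,-1],[0,0,0,0,0,0,-1]]' 110
python3 - <<'E'
from h import *
s=r.sense();np.save("s5.npy",s,allow_pickle=True);cv2.imwrite("pics/w5.png",cams.grab_frame("wrist"));print(s['contact_force'],s['eef_pos'],s['tcp_rot'])
cv2.imwrite("pics/sc5.png",cams.grab_frame("scene"));
crop("pics/w5.png",240,80,160,280,2,"pics/c6.png")
E
```

```text
clock: 4.57
eef_pos: [463.1, 257.8, 21.3]
tcp_rot: [-1.572, 0.002, 1.158]
contact_force: [-0.5, 0.3, 0.8]
opening: 0.209
[-0.49038389  0.34870131  0.75937783] [463.12572286 257.84066349  21.34487474] [-1.57179631  0.00159907  1.15822455]
```

View pics/c6.png

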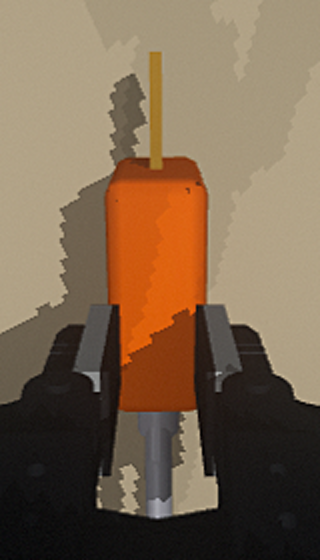

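```bash
python3 - <<'E'
from h import *
s=np.load("s5.npy",allow_pickle=True).item()
R=Ro.from_euler('xyz',s['tcp_rot']).as_matrix()
for uv in ([318,170],[318,285.5],[318,165],[318,287]):
    p=onz("wrist",uv,40,s);print(p,R.T@(p-s['eef_pos']))
E
```

```text
[426.28320165 273.97786288  40.        ] [-1.92828067e-02 -1.86953299e+01  4.02029668e+01]
[479.53485496 250.62087833  40.        ] [ -0.06430844 -18.63711007 -17.94582418]
[424.20680351 274.88861268  40.        ] [-1.75179869e-02 -1.86976001e+01  4.24703190e+01]
[480.29915172 250.28564938  40.        ] [ -0.06495172 -18.63627447 -18.78040603]
```

```bash
python3 -m crank '[[0,0,0,0,-0.5,0,-1],[0,0,0,0,-1,0,-1],[0,0,0,0,-2.5,0,-1],[0,0,0,0,-2.5,0,-1],[0,0,0,0,-3,0,-1],[0,0,0,0,-3,0,-1],[0,0,0,0,-3,0,-1],[0,0,0,0,-3,0,-1],[0,-3.6,0,0,-2.5,0,-1],[0,0,0,0,-1,0,-1]]' 110
python3 - <<'E'
from h import *
s=r.sense();cv2.imwrite("pics/sc6.png",cams.grab_frame("scene"));print(s['contact_force'],s['eef_pos'],s['tcp_rot'])
crop("pics/sc6.png",340,100,200,200,3,"pics/c7.png")
E
```

```text
clock: 5.5
eef_pos: [459.8, 256.1, 254.6]
tcp_rot: [-1.568, 0.007, 1.224]
contact_force: [0.5, 0.3, -1.3]
opening: 0.211
[ 0.53734786  0.26160812 -1.34892213] [459.76242872 256.09648693 254.64268767] [-1.56784891  0.00666058  1.22372135]
```

View pics/c7.png

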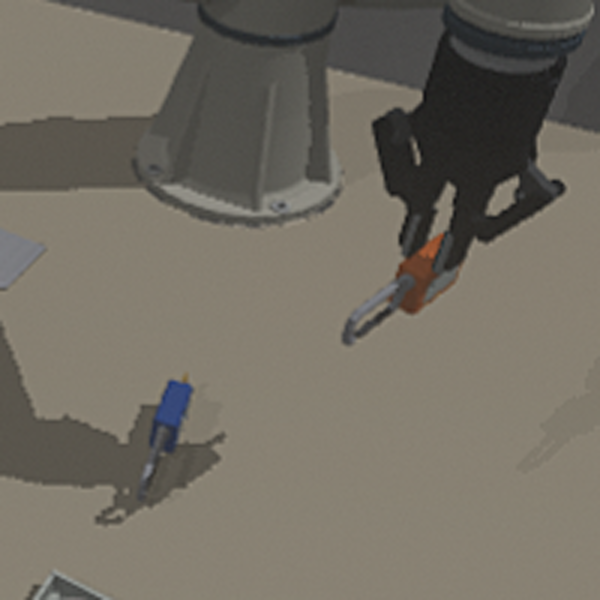

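```bash
python3 -m crank '[[0,0,0,-1.5,0,-1.0,-1],[0,0,0,-3.2,0,-2.2,-1],[0,0,0,-3.2,0,-2.2,-1],[0,0,0,-3.2,0,-2.2,-1],[0,0,0,-3.2,0,-2.2,-1],[0,0,0,-3.2,0,-2.2,-1],[0,0,0,-3.2,0,-2.2,-1],[0,0,0,-3.2,0,-2.2,-1],[0,0,0,-3.2,0,-2.0,-1],[0,0,0,-1.5,0,-1.2,-1]]' 110
python3 -c "
from h import *
s=r.sense();print(s['eef_pos'],s['qvel'])"
```

```text
clock: 6.38
eef_pos: [545.0, -89.6, 257.8]
tcp_rot: [-1.57, 0.001, 1.226]
contact_force: [-0.8, -0.3, -1.1]
opening: 0.21
[545.00879363 -89.63160919 257.80241066] [-0.38166542  0.17182111 -0.20598355  0.02759411  0.04565622 -0.35843486]
```

```bash
python3 -m crank '[[0,0,0,-2.0,0,-1.5,-1],[0,0,0,-2.5,0,-1.8,-1],[0,0,0,-2,0,-1.5,-1],[0,0,0,-1.5,0,-1.0,-1],[0,0,0,-0.8,0,-0.6,-1],[0,0,0,0,0,0,-1],[0,0,0,0,0,0,-1],[0,0,0,0,0,0,-1],[0,0,0,0,0,0,-1],[0,0,0,0,0,0,-1]]' 110
python3 -c "
from h import *
s=r.sense();print(s['eef_pos'],s['qvel'],s['tcp_rot'])
for n in ('scene','side','wrist'): cv2.imwrite(f'pics/{n}7.png',cams.grab_frame(n))
crop('pics/scene7.png',180,90,130,130,5,'pics/c8.png')
crop('pics/side7.png',240,100,130,120,5,'pics/c9.png')
"
```

```text
clock: 7.22
eef_pos: [571.4, -201.1, 253.9]
tcp_rot: [-1.562, 0.001, 1.218]
contact_force: [0.3, -0.0, -2.0]
opening: 0.208
[ 571.44964899 -201.10081106  253.93965058] [ 0.0182233  -0.00767588  0.01105428  0.00176989  0.00035224  0.00489571] [-1.56192786e+00  1.09784593e-03  1.21796902e+00]
```

View pics/c8.png

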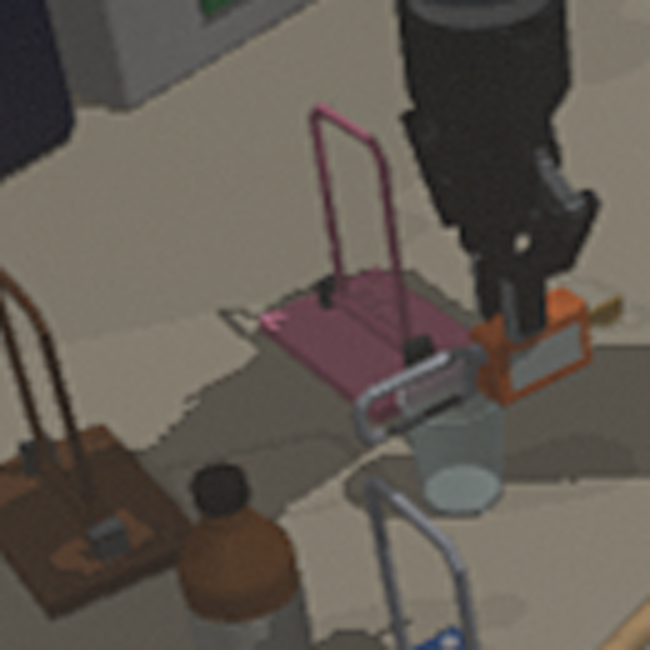

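View pics/c9.png

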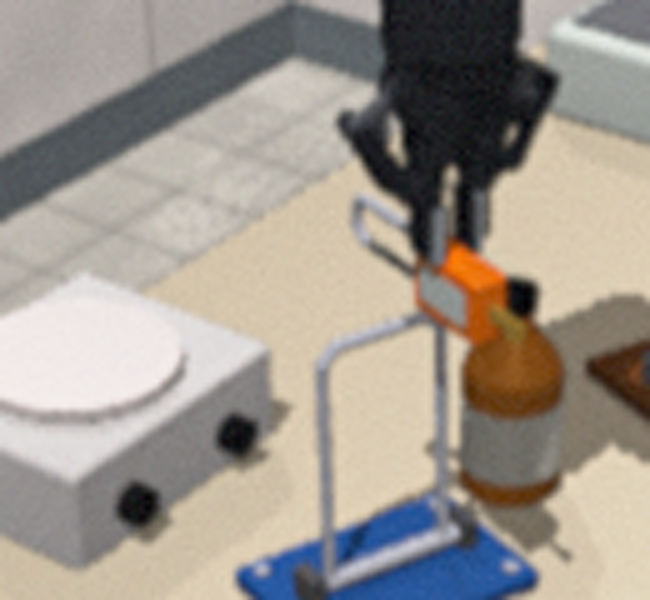

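View pics/wrist7.png

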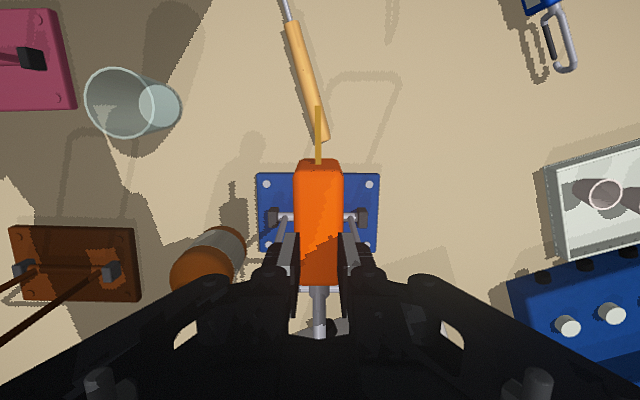

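```bash
cat > pred.py <<'E'
from fit import *
import sys
def fobpts(s,F):
    R=Ro.from_euler('xyz',s['tcp_rot']).as_matrix()
    F=np.atleast_2d(F);t=np.c_[F[:,1],21.3-F[:,2],11.3-F[:,0]]
    return s['eef_pos']+t@R.T
def draw(n,s,bar,src,x0,y0,w,h,k,out):
    im=cv2.imread(src)[y0:y0+h,x0:x0+w];im=cv2.resize(im,None,fx=k,fy=k,interpolation=cv2.INTER_CUBIC)
    q=lambda P:tuple(int(v) for v in (proj(n,P)[0]-[x0,y0]+.5)*k)
    ln=lambda a,b,c:cv2.line(im,q(fobpts(s,a)),q(fobpts(s,b)),c,1)
    for z in (0,40):
        c=[[30,12,z],[30,-12,z],[-30,-12,z],[-30,12,z]]
        for i in range(4): ln(c[i],c[(i+1)%4],(0,255,0))
    ln([30,0,36],[92,0,36],(255,255,0));ln([45,0,10],[88,0,10],(0,255,255))
    cv2.circle(im,q(fobpts(s,[94.5,0,19])),2,(0,0,255),-1)
    u=np.array([np.sin(np.radians(20)),np.cos(np.radians(20)),0])
    cv2.line(im,q(bar-32*u),q(bar+32*u),(255,0,255),1)
    cv2.imwrite(out,im)
E
python3 - <<'E'
from pred import *
s=r.sense();bar=np.array([635.7,-224.4,184.])
draw("scene",s,bar,'pics/scene7.png',220,130,90,80,8,'pics/d1.png')
draw("side",s,bar,'pics/side7.png',290,130,80,70,8,'pics/d2.png')
E
```

```text
(no output)
```

View pics/d1.png

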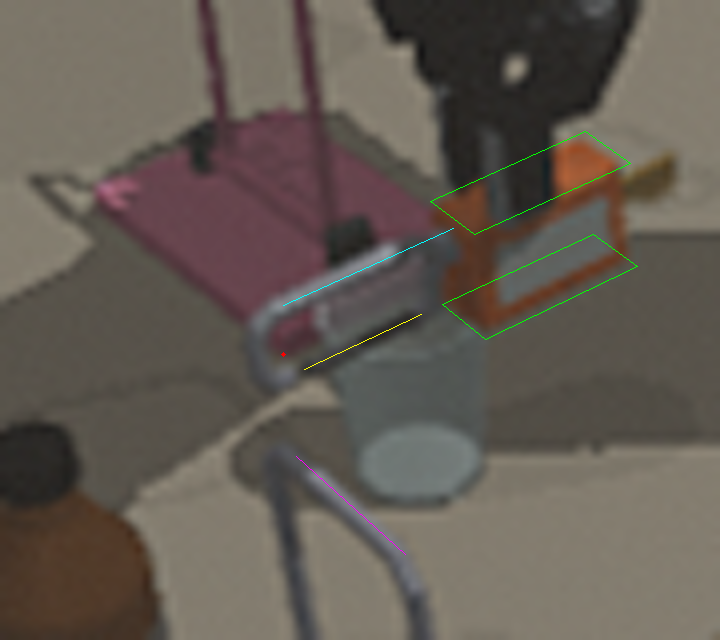

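View pics/d2.png

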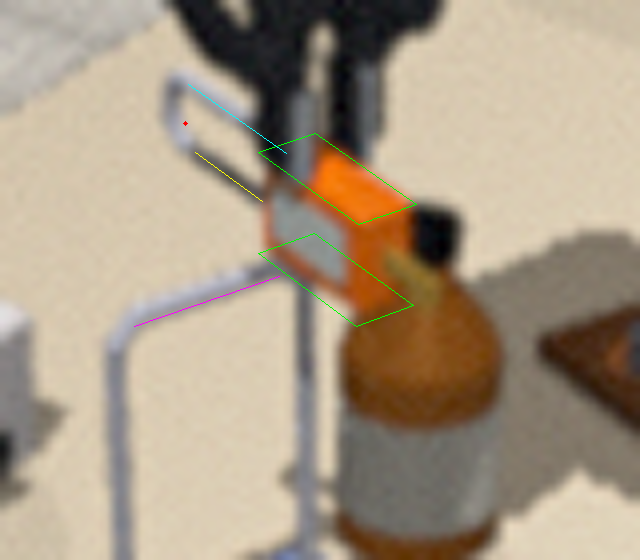

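```bash
python3 -m crank '[[-0.5,-0.2,0,0,1,-0.4,-1],[0,0,0,0,1,-0.3,-1],[0,0,0,0,1,0,-1],[0,0,0,0,0.5,0,-1],[0,0,0,0,0,0,-1],[0,0,0,0,0,0,-1],[0,0,0,0,0,0,-1],[0,0,0,0,0,0,-1],[0,0,0,0,0,0,-1],[0,0,0,0,0,0,-1]]' 110
python3 - <<'E'
from pred import *
s=r.sense();bar=np.array([637.5,-225,184.]);print(s['eef_pos'],s['tcp_rot'],s['contact_force'])
for n in ('scene','side'): cv2.imwrite(f'pics/{n}8.png',cams.grab_frame(n))
draw("scene",s,bar,'pics/scene8.png',220,150,90,80,8,'pics/d3.png')
draw("side",s,bar,'pics/side8.png',290,130,80,70,8,'pics/d4.png')
E
```

```text
clock: 8.2
eef_pos: [578.7, -202.7, 217.7]
tcp_rot: [-1.571, 0.001, 1.223]
contact_force: [-0.6, -0.3, -1.8]
opening: 0.213
[ 578.68280215 -202.71098899  217.66931382] [-1.57143433e+00  1.14941742e-03  1.22280150e+00] [-0.60351585 -0.32684581 -1.81265111]
```

View pics/d3.png

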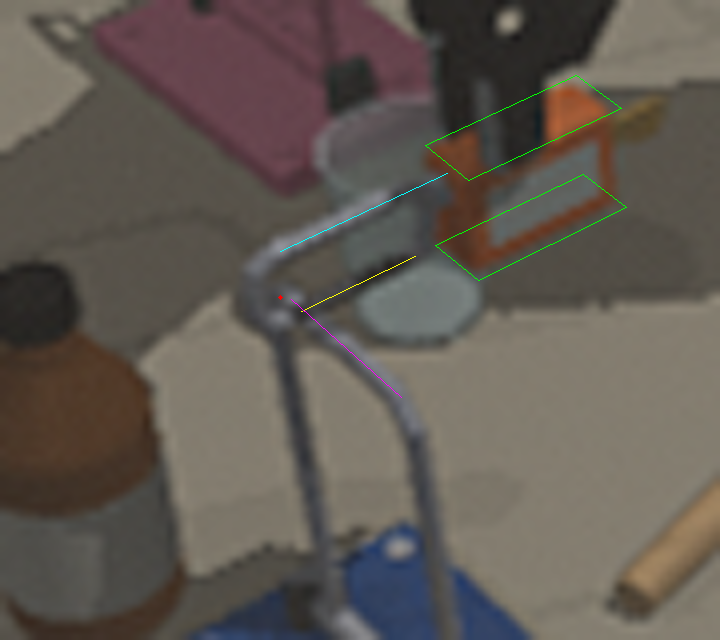

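View pics/d4.png

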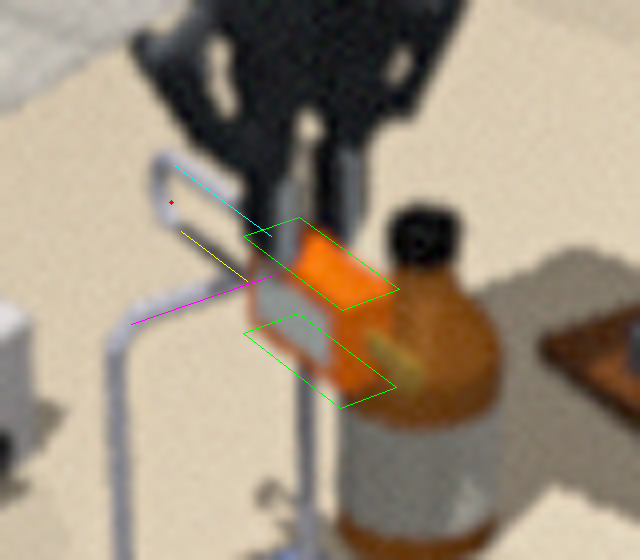

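```bash
python3 -m crank '[[0,0,0,0,0.3,0,-1],[0,0,0,0,0.3,0,-1],[0,0,0,0,0.3,0,-1],[0,0,0,0,0.2,0,-1],[0,0,0,0,0,0,-1],[0,0,0,0,0,0,-1],[0,0,0,0,0,0,-1],[0,0,0,0,0,0,-1],[0,0,0,0,0,0,-1],[0,0,0,0,0,0,-1]]' 110
python3 -c "
from h import *
s=r.sense();print(s['eef_pos'],s['tcp_rot'],s['contact_force'],s['wrist_torque'])"
```

```text
clock: 9.13
eef_pos: [578.7, -202.8, 205.6]
tcp_rot: [-1.572, 0.001, 1.223]
contact_force: [0.6, 0.3, -1.4]
opening: 0.21
[ 578.72790853 -202.78260296  205.63379825] [-1.57178159e+00  1.18901982e-03  1.22271569e+00] [ 0.63155012  0.27340125 -1.39499394] [-0.06413794  0.07614378  0.00155982]
```

```bash
python3 -m crank '[[0,0,0,0,0.1,0,-1],[0,0,0,0,0.1,0,-1],[0,0,0,0,0.1,0,-1],[0,0,0,0,0.1,0,-1],[0,0,0,0,0.1,0,-1],[0,0,0,0,0.1,0,-1],[0,0,0,0,0,0,-1],[0,0,0,0,0,0,-1],[0,0,0,0,0,0,-1],[0,0,0,0,0,0,-1]]' 110
python3 -c "
from h import *
s=r.sense();print(s['eef_pos'],s['tcp_rot'],s['contact_force'],s['wrist_torque'])
for n in ('scene','side'): cv2.imwrite(f'pics/{n}9.png',cams.grab_frame(n))
crop('pics/scene9.png',220,150,90,80,8,'pics/e1.png')
crop('pics/side9.png',290,130,80,70,8,'pics/e2.png')"
```

```text
clock: 9.97
eef_pos: [578.8, -202.8, 200.0]
tcp_rot: [-1.572, 0.001, 1.223]
contact_force: [-1.2, 0.0, 0.8]
opening: 0.211
[ 578.78019342 -202.81742854  199.98817962] [-1.57243687e+00  1.16772210e-03  1.22275110e+00] [-1.17622034  0.00325091  0.7856833 ] [ 0.05212282  0.14841501 -0.01461719]
```

View pics/e1.png

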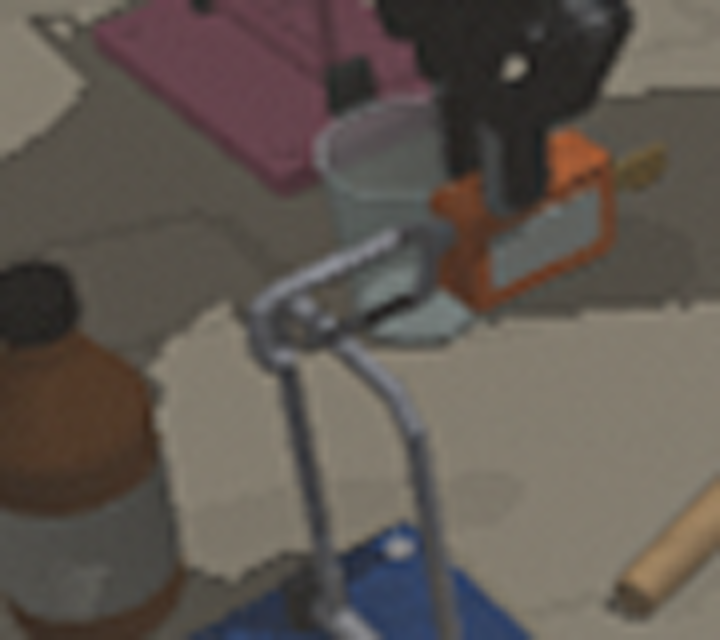

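View pics/e2.png

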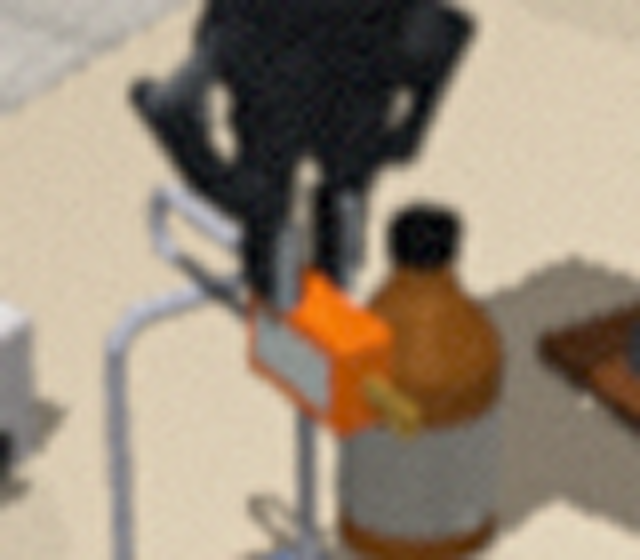

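```bash
python3 - <<'E'
from pred import *
s=r.sense()
bar=fobpts(s,[74,0,3])[0];print(bar)
for X in (65,70,75,80,85): print(X,(proj('side',fobpts(s,[X,0,3]))[0]-[290,130]+.5)*8,(proj('scene',fobpts(s,[X,0,3]))[0]-[220,150]+.5)*8)
draw("scene",s,bar,'pics/scene9.png',220,150,90,80,8,'pics/d5.png')
draw("side",s,bar,'pics/side9.png',290,130,80,70,8,'pics/d6.png')
E
```

```text
[ 637.74872055 -224.20837888  181.80784791]
65 [216.48940268 315.67015662] [370.80397413 342.10975592]
70 [208.89956728 309.76385644] [357.76824557 348.54319007]
75 [201.34432026 303.88445162] [344.66722059 355.00879114]
80 [193.82342354 298.03175714] [331.5003976  361.50680581]
85 [186.33664122 292.20558974] [318.26726978 368.03748332]
```

View pics/d5.png

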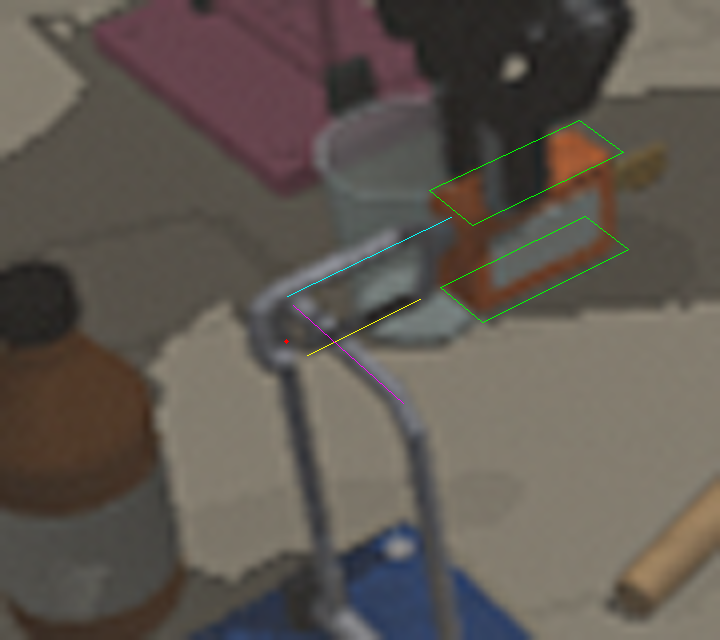

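View pics/d6.png

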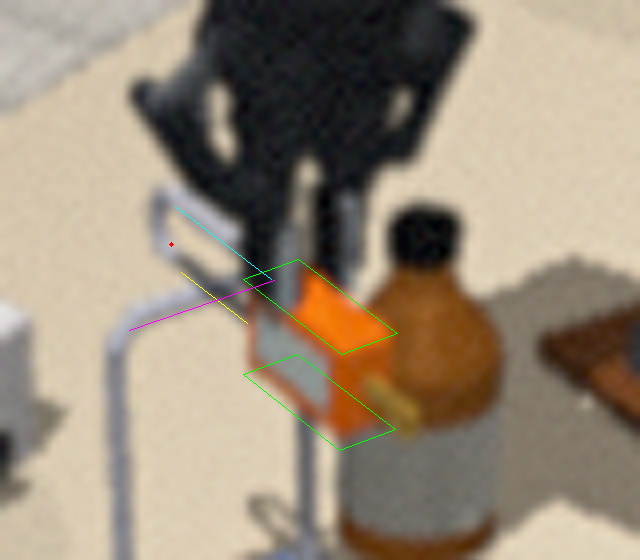

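```bash
python3 -m crank '[[0,0,0,0,0.2,0,-1],[0,0,0,0,0.2,0,-1],[0,0,0,0,0.2,0,-1],[0,0,0,0,0.2,0,-1],[0,0,0,0,0,0,-1],[0,0,0,0,0,0,-1],[0,0,0,0,0,0,-1],[0,0,0,0,0,0,-1],[0,0,0,0,0,0,-1],[0,0,0,0,0,0,-1]]' 110
python3 -c "
from h import *
s=r.sense();print(s['eef_pos'],s['tcp_rot'],s['contact_force'],s['wrist_torque'])
for n in ('scene','side'): cv2.imwrite(f'pics/{n}10.png',cams.grab_frame(n))
crop('pics/scene10.png',220,150,90,80,8,'pics/e3.png')
crop('pics/side10.png',290,130,80,70,8,'pics/e4.png')"
```

```text
clock: 10.9
eef_pos: [579.3, -203.0, 191.6]
tcp_rot: [-1.574, 0.001, 1.223]
contact_force: [-0.9, 0.6, 1.5]
opening: 0.209
[ 579.30761442 -202.99095703  191.62830014] [-1.57367280e+00  1.14636033e-03  1.22276536e+00] [-0.88887793  0.59117736  1.54618292] [0.00782736 0.1336421  0.01899165]
```

View pics/e3.png

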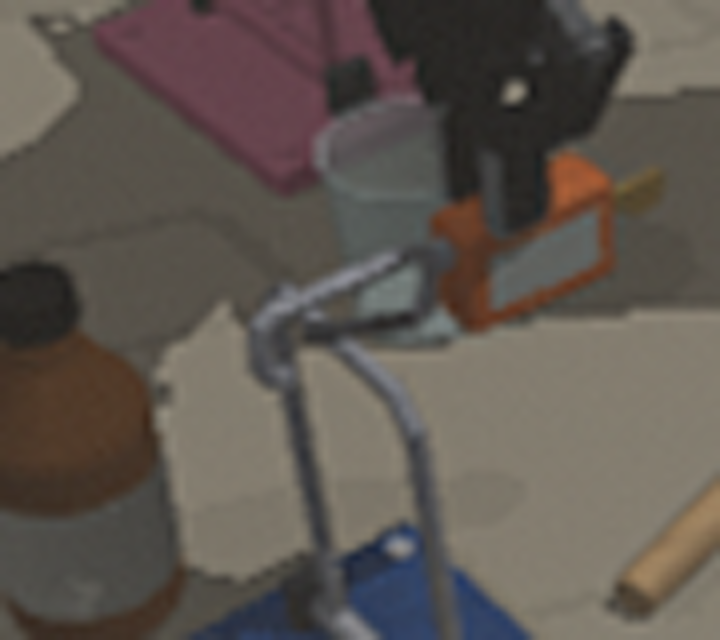

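View pics/e4.png

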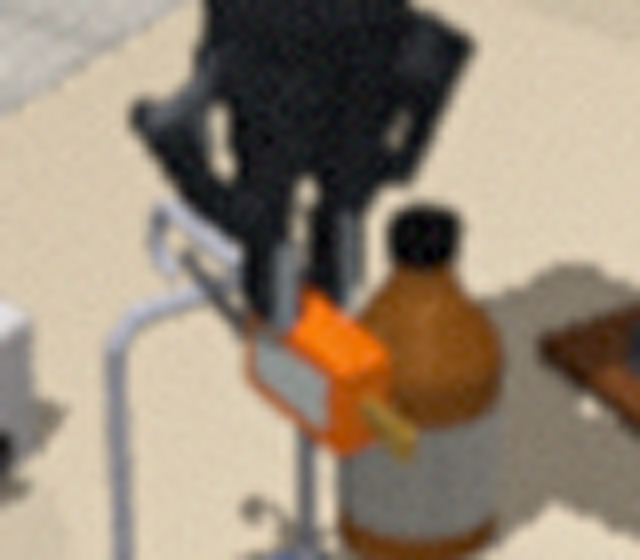

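```bash
python3 -m crank '[[0,0,0,0,0.2,0,-1],[0,0,0,0,0.2,0,-1],[0,0,0,0,0.2,0,-1],[0,0,0,0,0,0,-1],[0,0,0,0,0,0,-1],[0,0,0,0,0,0,-1],[0,0,0,0,0,0,-1],[0,0,0,0,0,0,-1],[0,0,0,0,0,0,-1],[0,0,0,0,0,0,-1]]' 110
python3 -c "
from h import *
s=r.sense();print(s['eef_pos'],s['tcp_rot'],s['contact_force'],s['wrist_torque'])
for n in ('scene','side'): cv2.imwrite(f'pics/{n}11.png',cams.grab_frame(n))
crop('pics/scene11.png',220,150,90,80,8,'pics/e5.png')
crop('pics/side11.png',290,130,80,70,8,'pics/e6.png')"
```

```text
clock: 11.83
eef_pos: [580.4, -203.4, 185.9]
tcp_rot: [-1.576, 0.001, 1.223]
contact_force: [-0.8, 1.1, 3.2]
opening: 0.21
[ 580.37193718 -203.36905186  185.86583897] [-1.57631762e+00  1.08911787e-03  1.22270728e+00] [-0.77753233  1.1095225   3.18606694] [-0.02721866 -0.00316251 -0.0252735 ]
```

View pics/e5.png

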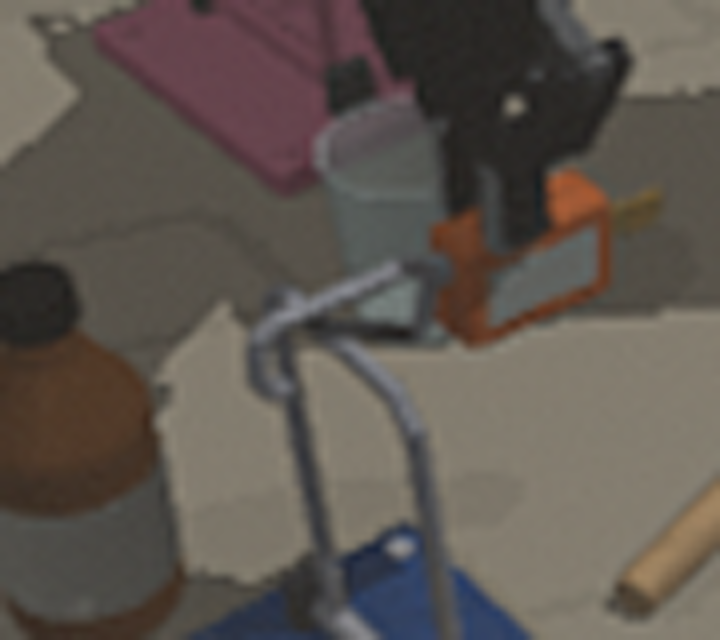

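View pics/e6.png

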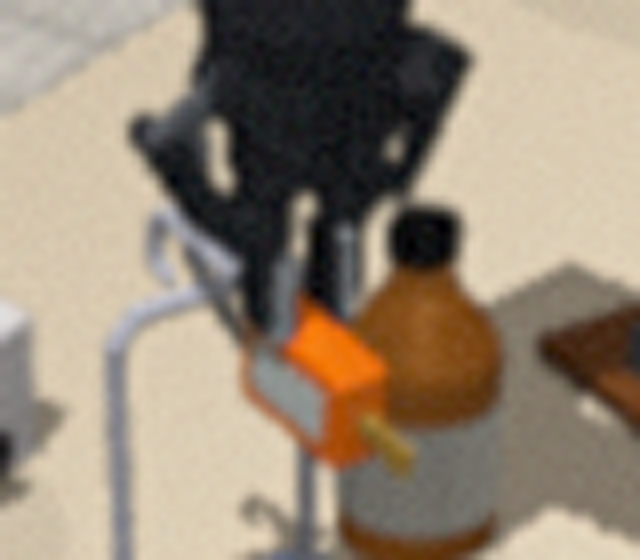

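```bash
python3 -m crank '[[0.2,0,0,0,0.05,0.2,-1],[0,0,0,0,0,0.2,-1],[0,0,0,0,0,0.2,-1],[0,0,0,0,0,0.2,-1],[0,0,0,0,0,0.2,-1],[0,0,0,0,0,0.2,-1],[0,0,0,0,0,0,-1],[0,0,0,0,0,0,-1],[0,0,0,0,0,0,-1],[0,0,0,0,0,0,-1]]' 110
python3 -c "
from h import *
s=r.sense();print(s['eef_pos'],s['tcp_rot'],s['contact_force'],s['wrist_torque'])
for n in ('scene','side'): cv2.imwrite(f'pics/{n}12.png',cams.grab_frame(n))
crop('pics/scene12.png',220,150,90,80,8,'pics/e7.png')
crop('pics/side12.png',290,130,80,70,8,'pics/e8.png')"
```

```text
clock: 12.77
eef_pos: [567.9, -198.8, 184.9]
tcp_rot: [-1.573, 0.001, 1.223]
contact_force: [0.9, 0.2, 1.5]
opening: 0.209
[ 567.88247697 -198.84130631  184.87554785] [-1.57289843e+00  1.14552401e-03  1.22277603e+00] [0.94216804 0.20984546 1.47230794] [-0.07557437 -0.1673235  -0.01916229]
```

View pics/e7.png

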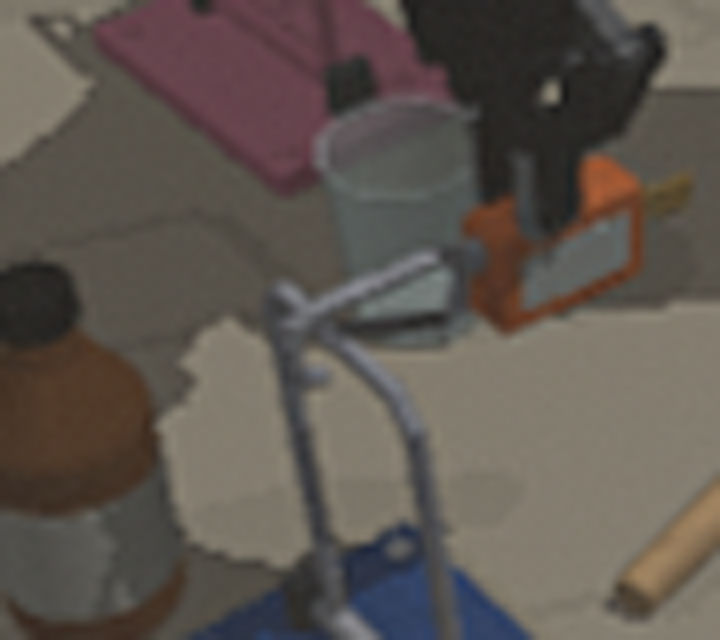

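View pics/e8.png

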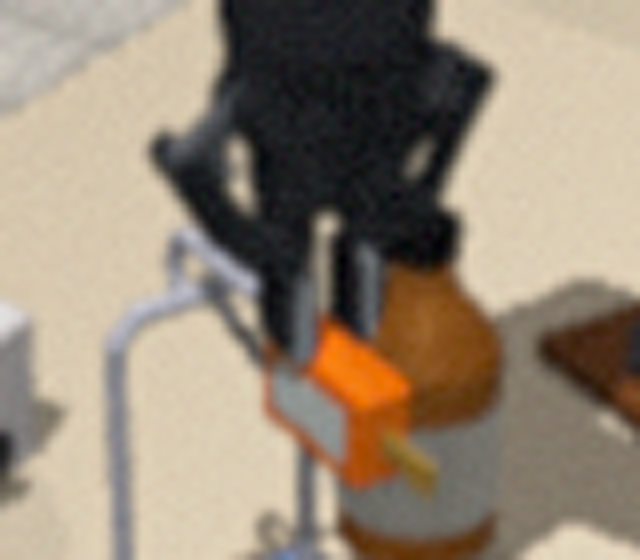

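```bash
python3 -m crank '[[0,0,0,0,0,0.2,-1],[0,0,0,0,0,0.2,-1],[0,0,0,0,0,0.2,-1],[0,0,0,0,0,0,-1],[0,0,0,0,0,0,-1],[0,0,0,0,0,0,-1],[0,0,0,0,0,0,-1],[0,0,0,0,0,0,-1],[0,0,0,0,0,0,-1],[0,0,0,0,0,0,-1]]' 110
python3 -c "
from h import *
s=r.sense();print(s['eef_pos'],s['tcp_rot'],s['contact_force'],s['wrist_torque'])
for n in ('scene','side'): cv2.imwrite(f'pics/{n}13.png',cams.grab_frame(n))
crop('pics/scene13.png',220,150,90,80,8,'pics/e9.png')
crop('pics/side13.png',290,130,80,70,8,'pics/e10.png')"
```

```text
clock: 13.7
eef_pos: [559.9, -196.0, 183.0]
tcp_rot: [-1.568, 0.001, 1.223]
contact_force: [-0.3, -0.2, -1.6]
opening: 0.209
[ 559.94297998 -195.99548096  183.02112601] [-1.56828545e+00  1.21403014e-03  1.22278928e+00] [-0.31957545 -0.1911292  -1.64797793] [ 0.05543562  0.00709007 -0.00695409]
```

View pics/e9.png

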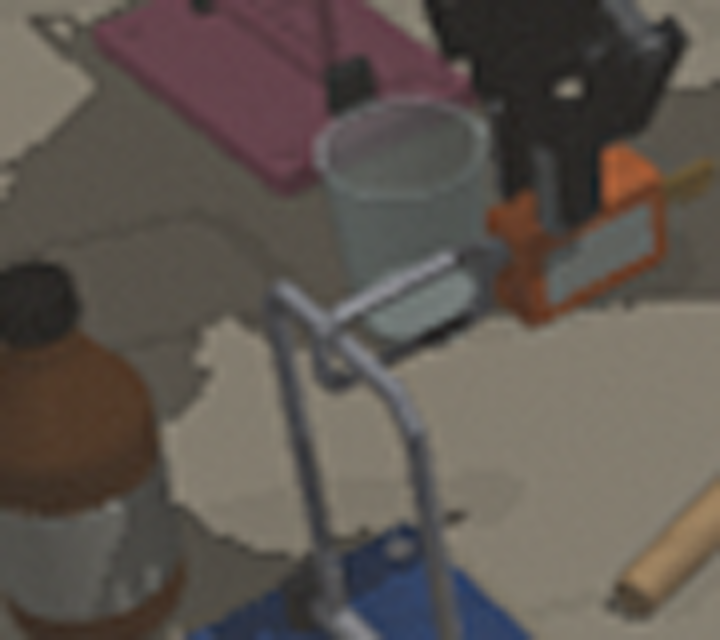

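View pics/e10.png

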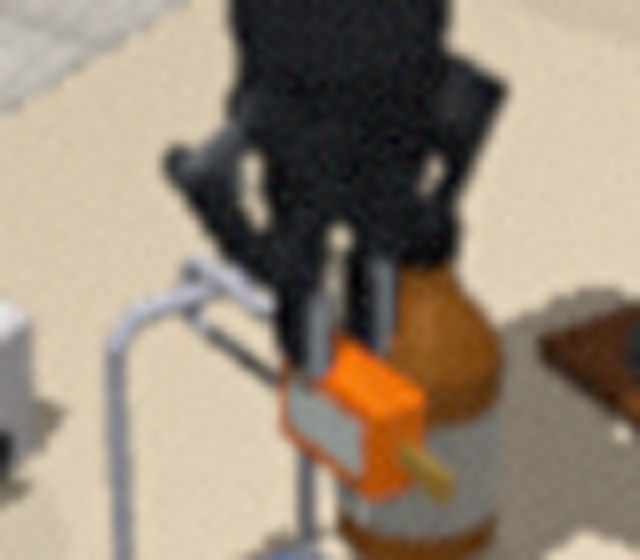

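```bash
python3 -m crank '[[0,0,0,0,-0.2,0.1,-1],[0,0,0,0,-0.1,0.2,-1],[0,0,0,0,0,0.2,-1],[0,0,0,0,0,0.2,-1],[0,0,0,0,0,0.2,-1],[0,0,0,0,0,0.2,-1],[0,0,0,0,0,0.1,-1],[0,0,0,0,0,0.1,-1],[0,0,0,0,0,0.1,-1],[0,0,0,0,0,0.1,-1]]' 110
python3 -c "
from h import *
s=r.sense();print(s['eef_pos'],s['tcp_rot'],s['contact_force'],s['wrist_torque'],s['clock'])"
```

```text
clock: 14.63
eef_pos: [547.3, -191.3, 187.2]
tcp_rot: [-1.575, 0.001, 1.223]
contact_force: [3.3, -0.7, -2.8]
opening: 0.213
[ 547.3159853  -191.32770762  187.20056337] [-1.57498032e+00  1.03148674e-03  1.22276502e+00] [ 3.25280236 -0.65743034 -2.7978557 ] [-0.13384185 -0.45475248 -0.00500014] 14.6333
```

```bash
python3 -m crank '[[0,0,0,0,0,0.1,-1],[0,0,0,0,0,0.1,-1],[0,0,0,0,0,0.1,-1],[0,0,0,0,0,0.1,-1],[0,0,0,0,0,0.1,-1],[0,0,0,0,0,0.1,-1],[0,0,0,0,0,0.1,-1],[0,0,0,0,0,0.1,-1],[0,0,0,0,0,0.1,-1],[0,0,0,0,0,0.1,-1]]' 110
python3 -c "
from h import *
s=r.sense();print(s['eef_pos'],s['tcp_rot'],s['contact_force'],s['wrist_torque'],s['clock'])"
```

```text
clock: 15.47
eef_pos: [537.7, -187.8, 187.2]
tcp_rot: [-1.577, 0.001, 1.223]
contact_force: [7.5, -3.1, -4.7]
opening: 0.206
[ 537.7405416  -187.78920439  187.19539768] [-1.57673117e+00  9.36298765e-04  1.22279361e+00] [ 7.46565883 -3.13051308 -4.74469326] [-0.47951785 -1.28688759  0.02180915] 15.4667
```

```bash
python3 -m crank '[[0,0,0,0,0.05,0.05,-1],[0,0,0,0,0.05,0.05,-1],[0,0,0,0,0,0.05,-1],[0,0,0,0,0,0.05,-1],[0,0,0,0,0,0.05,-1],[0,0,0,0,0,0.05,-1],[0,0,0,0,0,0.05,-1],[0,0,0,0,0,0.05,-1],[0,0,0,0,0,0.05,-1],[0,0,0,0,0,0.05,-1]]' 110
python3 -c "
from h import *
s=r.sense();print(s['eef_pos'],s['tcp_rot'],s['contact_force'],s['wrist_torque'],s['clock'])"
```

```text
clock: 16.3
eef_pos: [538.2, -188.0, 187.7]
tcp_rot: [-1.59, 0.001, 1.223]
contact_force: [5.7, -1.8, -3.8]
opening: 0.208
[ 538.15136568 -187.975981    187.69498529] [-1.58976935e+00  9.51221356e-04  1.22277693e+00] [ 5.70233743 -1.77088883 -3.79605326] [-0.27488246 -0.81049598  0.0348625 ] 16.3
```

```bash
python3 -m crank '[[0.2,0,0,0,0.05,0.1,-1],[0.2,0,0,0,0.05,0.1,-1],[0.2,0,0,0,0.05,0.1,-1],[0.2,0,0,0,0.05,0.1,-1],[0.2,0,0,0,0.05,0.1,-1],[0.2,0,0,0,0.05,0.1,-1],[0.2,0,0,0,0.05,0.1,-1],[0.2,0,0,0,0.05,0.1,-1],[0.2,0,0,0,0.05,0.1,-1],[0.2,0,0,0,0.05,0.1,-1]]' 110
python3 -c "
from h import *
s=r.sense();print(s['eef_pos'],s['tcp_rot'],s['contact_force'],s['wrist_torque'],s['clock'])
cv2.imwrite('pics/scene14.png',cams.grab_frame('scene'));crop('pics/scene14.png',220,150,90,80,8,'pics/e11.png')
"
```

```text
clock: 17.13
eef_pos: [537.5, -187.7, 185.6]
tcp_rot: [-1.575, 0.001, 1.223]
contact_force: [5.7, -2.5, -3.0]
opening: 0.208
[ 537.48883523 -187.69711362  185.59641531] [-1.57473756e+00  8.05457807e-04  1.22269890e+00] [ 5.65345765 -2.52214277 -2.98065573] [-0.31845974 -0.95339506  0.0050053 ] 17.1333
```

View pics/e11.png

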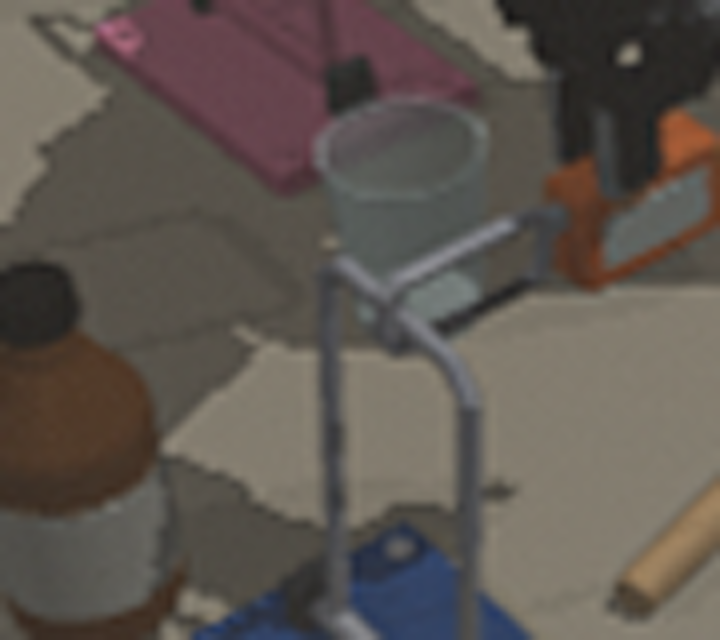

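```bash
python3 -m crank '[[0.1,0,0,0,0.02,0.15,-1],[0.1,0,0,0,0.02,0.15,-1],[0.1,0,0,0,0.02,0.15,-1],[0.1,0,0,0,0.02,0.15,-1],[0.1,0,0,0,0.02,0.15,-1],[0.1,0,0,0,0.02,0.15,-1],[0.1,0,0,0,0.02,0.15,-1],[0.1,0,0,0,0.02,0.15,-1],[0.1,0,0,0,0.02,0.15,-1],[0.1,0,0,0,0.02,0.15,-1]]' 110
python3 -c "
from h import *
s=r.sense();print(s['eef_pos'],s['tcp_rot'],s['contact_force'],s['wrist_torque'],s['clock'])
"
```

```text
clock: 18.02
eef_pos: [538.1, -187.9, 188.2]
tcp_rot: [-1.591, 0.001, 1.223]
contact_force: [8.5, -3.4, -5.6]
opening: 0.212
[ 538.10769445 -187.87687261  188.1650929 ] [-1.59105137e+00  6.41515590e-04  1.22263265e+00] [ 8.54418443 -3.43302085 -5.63028956] [-0.46505965 -1.25465143  0.07282219] 18.0167
```

```bash
python3 -m crank '[[0.15,0,0,0,0.04,0.18,-1],[0.15,0,0,0,0.04,0.18,-1],[0.15,0,0,0,0.04,0.18,-1],[0.15,0,0,0,0.04,0.18,-1],[0.15,0,0,0,0.04,0.18,-1],[0.15,0,0,0,0.04,0.18,-1],[0.15,0,0,0,0.04,0.18,-1],[0.15,0,0,0,0.04,0.18,-1],[0.15,0,0,0,0.04,0.18,-1],[0.15,0,0,0,0.04,0.18,-1]]' 110
python3 -c "
from h import *
s=r.sense();print(s['eef_pos'],s['tcp_rot'],s['contact_force'],s['wrist_torque'],s['clock'])
"
```

```text
clock: 18.85
eef_pos: [538.3, -188.0, 188.3]
tcp_rot: [-1.604, 0.001, 1.222]
contact_force: [9.4, -4.0, -6.4]
opening: 0.211
[ 538.27777542 -187.9934152   188.27854957] [-1.60354358e+00  5.80866003e-04  1.22245877e+00] [ 9.42576973 -4.04906039 -6.40249681] [-0.48849433 -1.42827811 -0.03749931] 18.85
```

```bash
python3 -m crank '[[0.25,0,0,0,0.06,0.17,-1],[0.25,0,0,0,0.06,0.17,-1],[0.25,0,0,0,0.06,0.17,-1],[0.25,0,0,0,0.06,0.17,-1],[0.25,0,0,0,0.06,0.17,-1],[0.25,0,0,0,0.06,0.17,-1],[0.25,0,0,0,0.06,0.17,-1],[0.25,0,0,0,0.06,0.17,-1],[0.25,0,0,0,0.06,0.17,-1],[0.25,0,0,0,0.06,0.17,-1]]' 110
python3 -c "
from h import *
s=r.sense();print(s['eef_pos'],s['tcp_rot'],s['contact_force'],s['wrist_torque'],s['clock'])
"
```

```text
clock: 19.68
eef_pos: [537.8, -187.8, 186.3]
tcp_rot: [-1.594, 0.0, 1.222]
contact_force: [8.3, -3.1, -4.7]
opening: 0.203
[ 537.7765852  -187.80294963  186.28972829] [-1.59407027e+00  4.38522361e-04  1.22238465e+00] [ 8.31450227 -3.08142819 -4.7426173 ] [-0.45014921 -1.27358747 -0.01559484] 19.6833
```

```bash
python3 -m crank '[[0.2,0,0,0,0.05,0.19,-1],[0.2,0,0,0,0.05,0.19,-1],[0.2,0,0,0,0.05,0.19,-1],[0.2,0,0,0,0.05,0.19,-1],[0.2,0,0,0,0.05,0.19,-1],[0.2,0,0,0,0.05,0.19,-1],[0.2,0,0,0,0.05,0.19,-1],[0.2,0,0,0,0.05,0.19,-1],[0.2,0,0,0,0.05,0.19,-1],[0.2,0,0,0,0.05,0.19,-1]]' 110
python3 -c "
from h import *
s=r.sense();print(s['eef_pos'],s['tcp_rot'],s['contact_force'],s['wrist_torque'],s['clock'])
"
```

```text
clock: 20.52
eef_pos: [537.9, -187.8, 186.6]
tcp_rot: [-1.599, 0.0, 1.222]
contact_force: [8.6, -2.8, -5.6]
opening: 0.212
[ 537.89627197 -187.80598919  186.58926963] [-1.59943646e+00  1.92957368e-04  1.22226616e+00] [ 8.61075237 -2.80313838 -5.58773988] [-0.51939651 -1.42651151  0.00278475] 20.5167
```

```bash
python3 -m crank '[[0.2,0,0,0,0.05,0.21,-1],[0.2,0,0,0,0.05,0.21,-1],[0.2,0,0,0,0.05,0.21,-1],[0.2,0,0,0,0.05,0.21,-1],[0.2,0,0,0,0.05,0.21,-1],[0.2,0,0,0,0.05,0.21,-1],[0.2,0,0,0,0.05,0.21,-1],[0.2,0,0,0,0.05,0.21,-1],[0.2,0,0,0,0.05,0.21,-1],[0.2,0,0,0,0.05,0.21,-1]]' 110
python3 -c "
from h import *
s=r.sense();print(s['eef_pos'],s['tcp_rot'],s['contact_force'],s['wrist_torque'],s['clock'])
"
```

```text
clock: 21.35
eef_pos: [538.1, -187.8, 187.0]
tcp_rot: [-1.609, 0.0, 1.222]
contact_force: [8.8, -4.8, -6.7]
opening: 0.213
[ 538.07728847 -187.84958746  187.03662642] [-1.60914175e+00  2.14006567e-05  1.22215161e+00] [ 8.82690787 -4.80515791 -6.69522917] [-0.5200412  -1.51548968  0.01158398] 21.35
```

```bash
python3 -m crank '[[0.3,0,0,0,0,0,-1],[0.3,0,0,0,0,-0.05,-1],[0.3,0,0,0,0,-0.05,-1],[0,0,0,0,0,0,-1],[0,0,0,0,0,0,0.3],[0,0,0,0,0,0,0.3],[0,0,0,0,0,0,0.3],[0,0,0,0,0,0,0.3],[0,0,0,0,0,0,0.3],[0,0,0,0,0,0,0.3]]' 110
python3 -c "
from h import *
s=r.sense();print(s['eef_pos'],s['tcp_rot'],s['contact_force'],s['clock'])
for n in ('scene','side'): cv2.imwrite(f'pics/{n}15.png',cams.grab_frame(n))
crop('pics/scene15.png',200,130,120,130,5,'pics/f1.png')
crop('pics/side15.png',270,120,120,120,5,'pics/f2.png')"
```

```text
clock: 22.18
eef_pos: [536.5, -187.4, 187.2]
tcp_rot: [-1.587, 0.0, 1.222]
contact_force: [0.3, -0.2, -0.3]
opening: 0.645
[ 536.53952747 -187.42420188  187.1849363 ] [-1.58736563e+00  2.40006084e-04  1.22215582e+00] [ 0.33818571 -0.19959256 -0.28817144] 22.1833
```

View pics/f1.png

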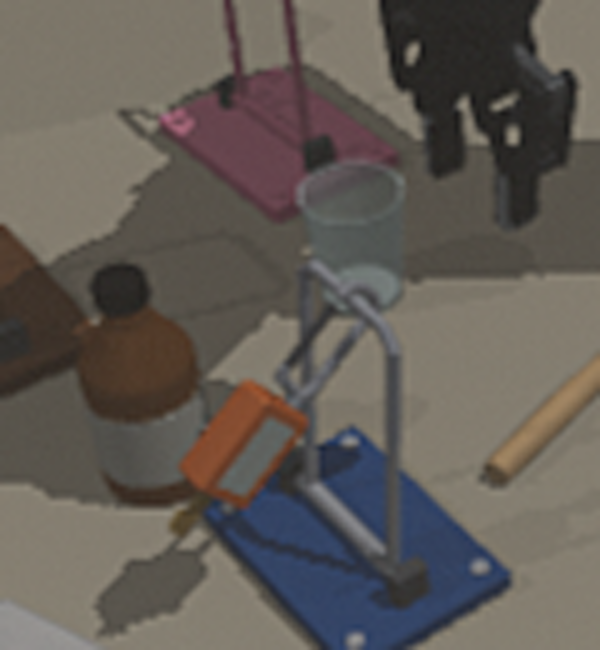

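View pics/f2.png

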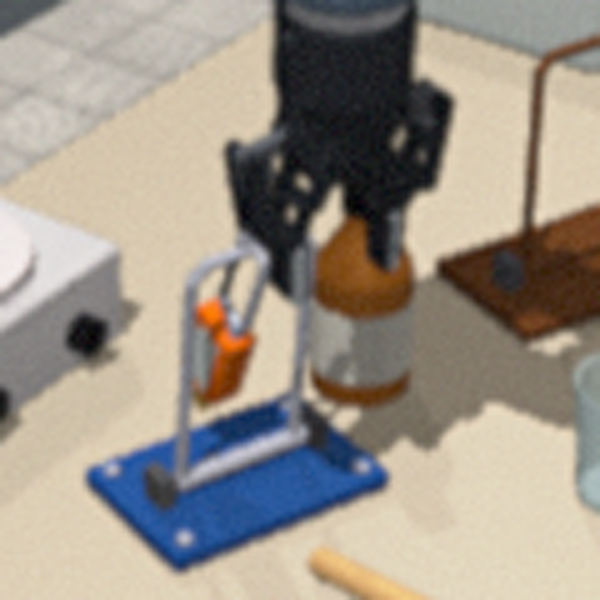

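```bash
python3 -m crank '[[0,0,0,0,-2.5,1,0.3],[0,0,0,0,-3,1,0.3],[0,0,0,0,-3,1,0.3],[0,0,0,0,-3,1,0.3],[0,0,0,0,-2,1,0.3],[0,0,0,0,0,0,0.3],[0,0,0,0,0,0,0.3],[0,0,0,0,0,0,0.3],[0,0,0,0,0,0,0.3],[0,0,0,0,0,0,0.3]]'
for i in 1 2 3; do python3 -m crank '[[0,0,0,0,0,0,0.3],[0,0,0,0,0,0,0.3],[0,0,0,0,0,0,0.3],[0,0,0,0,0,0,0.3],[0,0,0,0,0,0,0.3],[0,0,0,0,0,0,0.3],[0,0,0,0,0,0,0.3],[0,0,0,0,0,0,0.3],[0,0,0,0,0,0,0.3],[0,0,0,0,0,0,0.3]]'; done
python3 -c "
from h import *
for n in ('scene','side'): cv2.imwrite(f'pics/{n}16.png',cams.grab_frame(n))
crop('pics/scene16.png',200,130,120,130,5,'pics/f3.png')"
```

```text
clock: 23.12
eef_pos: [484.4, -168.5, 323.9]
tcp_rot: [-1.582, 0.0, 1.222]
contact_force: [0.1, 0.1, -0.7]
opening: 0.65
clock: 23.95
eef_pos: [483.8, -168.2, 319.7]
tcp_rot: [-1.575, 0.0, 1.222]
contact_force: [-0.3, -0.7, -0.2]
opening: 0.652
clock: 24.78
eef_pos: [483.8, -168.3, 320.0]
tcp_rot: [-1.576, 0.0, 1.222]
contact_force: [-0.7, 0.3, 0.5]
opening: 0.649
clock: 25.62
eef_pos: [483.8, -168.3, 320.0]
tcp_rot: [-1.576, 0.0, 1.222]
contact_force: [0.2, -0.2, 0.0]
opening: 0.648
```

View pics/f3.png

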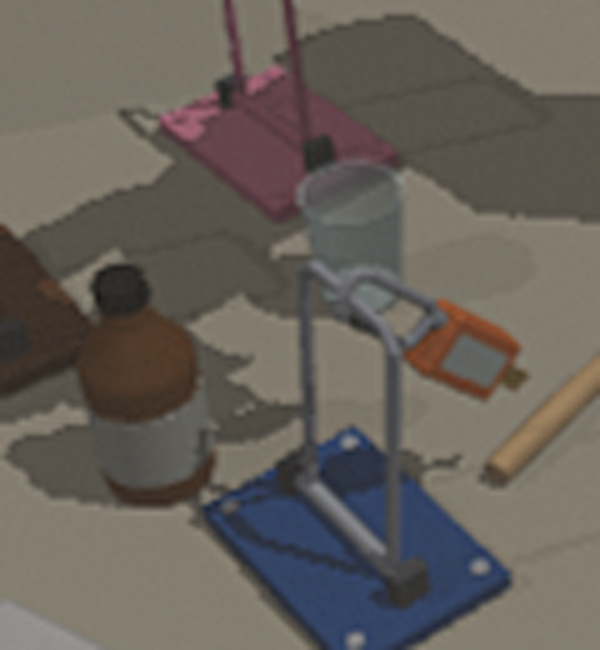

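View pics/side16.png

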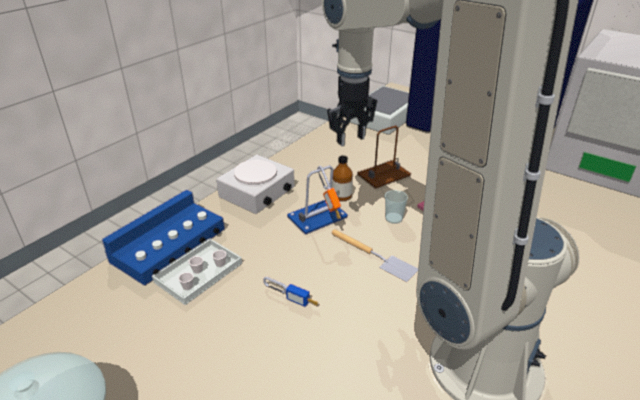

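```bash
for i in 1 2 3 4 5 6 7 8; do python3 -m crank '[[0,0,0,0,0,0,0.3],[0,0,0,0,0,0,0.3],[0,0,0,0,0,0,0.3],[0,0,0,0,0,0,0.3],[0,0,0,0,0,0,0.3],[0,0,0,0,0,0,0.3],[0,0,0,0,0,0,0.3],[0,0,0,0,0,0,0.3],[0,0,0,0,0,0,0.3],[0,0,0,0,0,0,0.3]]' | head -1; done
python3 -c "
from h import *
cv2.imwrite('pics/scene17.png',cams.grab_frame('scene'))
crop('pics/scene17.png',200,130,120,130,5,'pics/f4.png')"
```

```text
clock: 26.55
clock: 27.38
clock: 28.22
clock: 29.05
clock: 29.88
clock: 30.72
clock: 31.55
clock: 32.38
```

View pics/f4.png

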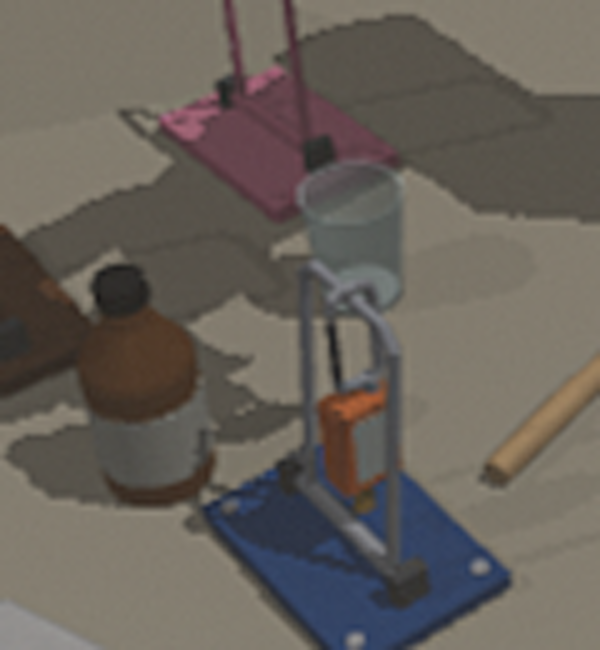

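The fob hangs nearly still from the bar, with the gate shut and the gripper well clear. Handing in.

```bash
python3 -c "
from rig import order
print(order.sign_off())"
```

```text
the job is handed in; nothing more can be done
None
```

The orange fob is clipped onto the top bar of the blue stand's loop and hangs from it. I handed the job in at about 32 s of the 61 s allowed.

- **Clipping:** I gripped the fob from above and pressed its gate over the bar. The pictures showed the gate open at full press, then closed again after I drew the fob back about 21 mm, with the bar inside the hook.
- **Pull test:** I drew the loop to its stop. Readings taken at the end of each call showed 9 to 10 N of pull straight back for about 3 s. Counting a few newtons of downward force as well, the loop carried about 9 to 11 N. The highest reading I got was about 11.3 N. The force between readings was not logged, but I saw nothing near 20 N.
- **Tilt under load:** the tool tipped about 2 degrees during the pull, and I only partly corrected it.
- **Last checks:** after release, the fob swung through the loop both ways and was almost still by the last picture, with the gate closed. The gripper was empty, about 200 mm away, with no force on it. The blue fob, bottle, beaker, spatula and crucibles appeared undisturbed.

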